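# Push the bar to the stop and swing both cam levers shut

### The job

Get the aluminium bar on the plywood jig ready for drilling: with the fingers push it lengthwise along the fence until its end meets the blue stop, and then push the two red cam levers round, in either order, as far as they go, so that they clamp the bar flat against the fence. Start on the levers only when the bar is at the stop, never lift the bar, and leave the other things on the bench as they are.

Things in the scene. Friction and masses are not known exactly. Their poses are not given: they have to be found in the camera images.
- jig: Drilling jig, fixed to the bench: plywood board 124 x 325 mm on a wooden block, its top 70 mm above the bench. Origin on the bench surface, below where the centre of the clamped bar belongs; z up, y along the fence, x from the levers to the fence. The board reaches from x -78 to +46 mm and y -155 to +170 mm. Fixed bins up to 200 mm high stand left and right of it: come from above.
- fence (a point): Middle of the aluminium fence's clamping face, at jig x = +10 mm. Fence 16 mm thick, 16 mm high above the board, from jig y -125 to +97 mm (beyond +97 mm there is no fence).
- stop (a point): Middle of the blue stop block's face that the bar's -y end must meet, at jig y = -120 mm. Block 44 mm wide, 22 mm thick, 26 mm high above the board.
- bar: Square aluminium bar, 20 x 240 x 20 mm (long axis y), 0.22 kg, loose on the board between fence and cams. Origin: centre of its underside. Starts 15 to 40 mm short of the stop, 3 to 6 mm off the fence, within 0.02 rad of parallel. To move it to the stop push its free +y end toward jig -y. Clamped at the stop, its origin is at jig x 0, y 0, 70 mm above the bench.
- lever_left (a joint): Turn of the cam lever farther from the stop, rad. 0: open, arm points to jig -x. Grows clockwise seen from above, the knob moving first to jig +y, then +x; at 1.57 the arm points to jig +y along the bar; end of travel 1.6. Starts at 0 to 0.25. Stiff (2 N at the knob); stays where left. Its eccentric disc pushes the bar up to 12 mm toward the fence; clamped past 1.4.
- lever_right (a joint): The same for the cam lever next to the stop, rad; it turns the same way, and shut its arm also points to jig +y. Starts at 0 to 0.25.
- left_pivot (a point): Pivot axis of the left lever (jig x -42, y +65 mm), at the arm's upper face, 101 mm above the bench.
- right_pivot (a point): Pivot axis of the right lever (jig x -42, y -65 mm), at the arm's upper face, 101 mm above the bench.
- left_knob (a point): Middle of the upright black knob on the left lever, 73 mm from its pivot axis. Knob 17 mm in diameter, from 101 to 129 mm above the bench; the red arm that carries it is 15 mm wide, 92 to 101 mm above the bench, and ends 5 mm beyond the knob's axis.
- right_knob (a point): The same for the right lever.
- carton: Bystander: pale carton of screws, 49 x 66 x 86 mm, loose. Origin: centre of underside.
- tape_measure: Bystander: yellow tape measure, 43 x 86 x 66 mm, loose. Origin: centre of underside.
- tape_roll: Bystander: roll of black tape lying flat, 65 mm wide, 19 mm high, loose. Origin: centre of underside.
- glue_bottle: Bystander: red-brown glue bottle with white nozzle, 44 mm wide, 146 mm high, loose. Origin: centre of underside.
- wrench: Bystander: steel combination wrench lying flat behind the jig, 26 x 148 x 11 mm, loose. Origin: centre of underside.

How it is judged:
By the outcome, as a careful person would: the job done as asked, in the order asked, and still so for the second after the job is handed in, with the robot touching nothing.
It also fails if it takes over 61 s, if anything falls off the work surface, if the arm or the gripper's body presses on something with over 40 N, if the wrist force passes 120 N, or if a joint passes its speed limit or range.

### The arm

A 7-joint arm with a two-finger parallel gripper is mounted at the origin on a cart in front of the work surface, level with it; the furniture and walls round the work are solid. World frame = base frame: x ahead of the robot, y to its left, z up, the work surface at z = 0. Lengths are in mm, angles in rad, forces in N, time in s.
With the tool pointing down it reaches from about 400 to 875 mm from the base axis. Payload 4.4 kg.
Tool frame: the origin (TCP) lies at the very end of the fingers, on their centre line; the grasp point (between the pads) lies 19 mm behind it; z points along the fingers, y is the line along which they close (so a half turn about z gives the same grasp; the last joint's range is limited). The gripper opens to 85 mm and grips with 20 to 120 N. Pads are 22 mm wide; open, the fingers measure 114 mm over their backs; the gripper's body (76 mm by 85 mm) begins 54 mm behind the grasp point. The pads swing forward as they close: fully open they stand 13 mm farther back than shut.
Start: joints at [-1.275, 0.628, 0.038, 1.517, -0.027, 0.996, -0.02], TCP at [230.049, 607.944, 198.913] pointing down, gripper open.
Joint ranges: [-3.06, 3.06], [-0.37, 2.12], [-1.25, 1.32], [0.18, 2.47], [-1.1, 4.24], [0.23, 1.98], [-2.94, 2.94]. Speed limits (rad/s): [2.57, 2.57, 3.14, 3.14, 3.14, 3.14, 3.14].

### API

Orientations are given as [roll, pitch, yaw] about the fixed x, y, z axes, in that order (R = Rz(yaw) Ry(pitch) Rx(roll)).
In Python, from cell import read_state, get_image, camera_info, finish_job gives the robot as it stands.
- The arm moves only by the tool play_rows, never from a script. Its argument "deltas" is one flat list of numbers, 7 for each row, row after row: the shift along the tool's x, y, z in mm, then the turn, a rotation vector about the tool's x, y, z in rad, then the opening, from 0 (shut) to 1 (fully open). In form: [dx, dy, dz, ax, ay, az, grip, dx, dy, dz, ax, ay, az, grip, ...]. A call has 1 to 10 rows; each row is the pose to reach, as a shift and turn from the pose commanded when the call began, along the tool's axes at that moment; what a row does not reach only later rows make up. A row lasts 1/8 s, in which the tool goes at most 62.5 mm and 10.7 degrees, less where a joint would pass 70% of its speed; a pose out of reach is approached as far as the arm can. A call with a gripper value outside its range is refused whole. The fingers move at their own pace and stop on an object; the grip force is fixed at half the most. Time passes only in rows, so rows that repeat a pose let the fingers close. It gives the time, the measured TCP pose, the force, the opening and the grip force at its end, in the units of the state.
- read_state(): the state, without advancing time (a new reading comes with each control period).
- get_image(name): name is "scene" or "side" or "wrist"; returns the picture (400x640x3 uint8, red, green, blue); there is no depth.
- camera_info(name): a dict with "fx", "fy", "cx", "cy" (pixels), "distortion" ([k1, k2, p1, p2, k3] as OpenCV has them; the pictures are not rectified), "T" (4x4, takes a point from camera to world coordinates). Camera axes: x right, y down, z forward; pixel columns grow to the right and rows downward; lengths in mm; the calibration is good to about 2 mm. A picture is of the moment at which its call begins: read the wrist's pose just before it. camera_info takes no time and is no camera call; for the wrist camera it gives the pose at the moment of the call.
- finish_job(): hands the job in; it is judged then, once.
The state is a dict: "clock": time; "qpos": joint angles; "qd": joint speeds; "tau": joint torques, N m; "eef_pos": TCP position; "tool_rot": TCP orientation; "force": force on the tool from outside, world axes, zero at the start; "torque": the same for the moment, N m; "width": finger opening in mm; "gripper_force": force on a finger pad.
Only numpy, scipy, OpenCV 4.12 (cv2) and the standard library are available. Lean on these libraries where they do the work, as an engineer would, in place of code of your own. Each camera call takes 0.05 s, during which the arm holds its last target. There are 200 camera calls.

## Working session

There is one attempt and no reset: what is moved stays moved. The work goes in short steps, Python scripts to look and compute and a tool call to move; the robot and the scene stay as the last step left them, time stands still between calls to the robot, and variables do not carry over. Pictures are saved under pics/ and viewed, at most 10 in all, crops included, and the job is handed in when it is done.

Besides the shell and the picture viewer there is one more tool, called after ">>>" as a command line: name --argument value ..., lists and objects as JSON in quotes. play_rows: Moves the arm, as the interface text tells. Its arguments: {"type":"object","properties":{"deltas":{"type":"array"}},"required":["deltas"]}

```bash
mkdir -p pics; python3 - <<'E'
from cell import *
import cv2,json,numpy as np
s=read_state();print({k:np.round(v,3).tolist() for k,v in s.items()})
for n in("scene","side"):
    cv2.imwrite(f"pics/{n}0.png",get_image(n)[:,:,::-1])
    c=camera_info(n);print(n,c["fx"],c["cx"],c["cy"],c["distortion"],np.round(c["T"],3).tolist())
E
```

```text
{'clock': 0.0, 'qpos': [-1.275, 0.629, 0.038, 1.518, -0.027, 0.996, -0.02], 'qd': [-0.0, 0.001, -0.001, 0.0, 0.0, 0.001, -0.0], 'tau': [-0.001, -56.34, 1.226, -19.345, 0.011, 0.01, -0.0], 'eef_pos': [229.808, 607.284, 197.983], 'tool_rot': [-3.14, 0.0, 2.78], 'force': [-0.473, 0.259, -0.169], 'torque': [-0.016, -0.032, 0.023], 'gripper_force': 0.0, 'width': 85.225}
scene 461.5433424072542 313.78232895407393 201.57377594534577 [0.02398442 0.         0.         0.         0.        ] [[-0.688, -0.427, 0.586, 95.887], [-0.725, 0.43, -0.538, 233.601], [-0.022, -0.795, -0.606, 612.154], [0.0, 0.0, 0.0, 1.0]]
side 372.26818632720097 319.7070975312388 197.56089862394126 [-0.05160929  0.          0.          0.          0.        ] [[0.987, -0.06, 0.15, 474.953], [-0.161, -0.349, 0.923, -1002.59], [-0.003, -0.935, -0.354, 375.059], [0.0, 0.0, 0.0, 1.0]]
```

View pics/scene0.png

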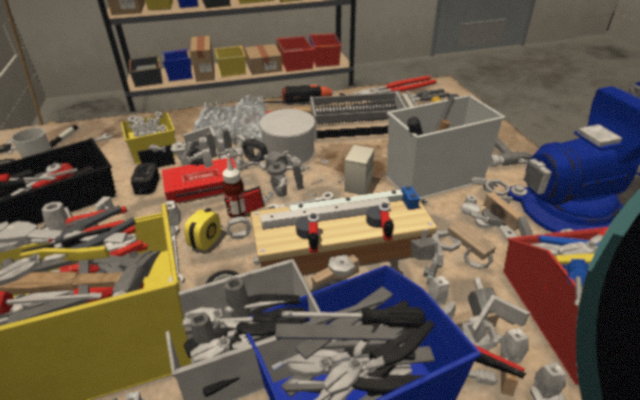

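View pics/side0.png

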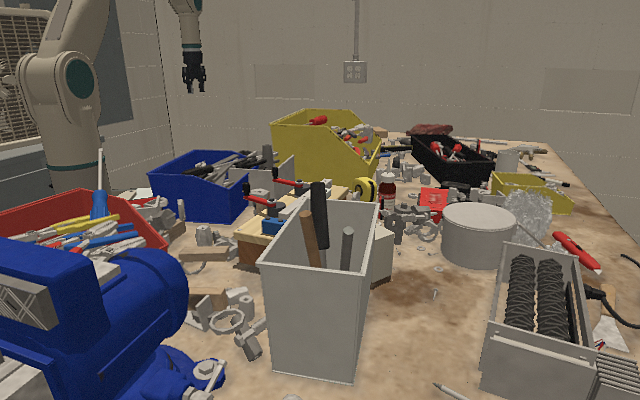

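The jig is in the scene picture at about cols 250-435, rows 190-265, with the blue stop at (410,197) and the knobs near (314,222) and (387,213). I'll enlarge that area.

```bash
python3 - <<'E'
import cv2
a=cv2.imread("pics/scene0.png")[180:275,245:445]
cv2.imwrite("pics/c1.png",cv2.resize(a,None,fx=4,fy=4,interpolation=cv2.INTER_CUBIC))
E
```

```text
(no output)
```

View pics/c1.png

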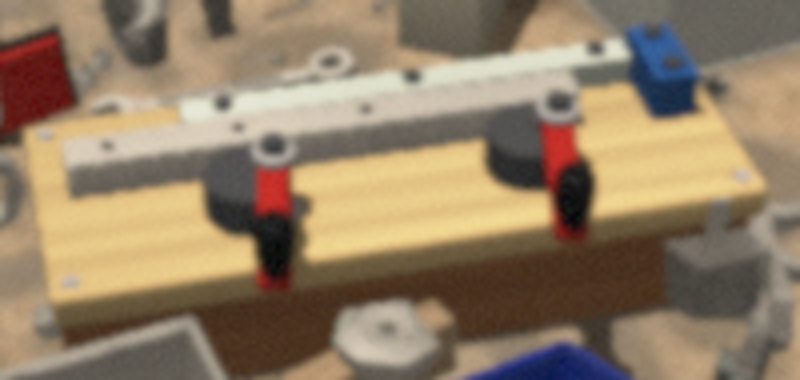

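The crop shows the board corners, both pivots, both knobs and the free end of the bar (top corners near (63,143) and (70,172)). I'll fit the jig pose to these.

```bash
cat >h.py <<'E'
import numpy as np,cv2
from cell import *
from scipy.optimize import least_squares
def proj(n,P,c=None):
    c=c or camera_info(n);T=np.linalg.inv(np.array(c["T"]))
    K=np.array([[c["fx"],0,c["cx"]],[0,c["fy"],c["cy"]],[0,0,1]],float)
    return cv2.projectPoints(np.array(P,float).reshape(-1,3),cv2.Rodrigues(T[:3,:3])[0],T[:3,3],K,np.array(c["distortion"]))[0][:,0]
def onz(n,px,z,c=None):
    c=c or camera_info(n);T=np.array(c["T"])
    K=np.array([[c["fx"],0,c["cx"]],[0,c["fy"],c["cy"]],[0,0,1]],float)
    u=cv2.undistortPoints(np.array(px,float).reshape(-1,1,2),K,np.array(c["distortion"]))[:,0]
    d=np.c_[u,np.ones(len(u))]@T[:3,:3].T;o=T[:3,3]
    return o+d*((np.broadcast_to(z,len(u))-o[2])/d[:,2])[:,None]
def j2w(p,P):
    P=np.array(P,float).reshape(-1,3);c,s=np.cos(p[2]),np.sin(p[2])
    return np.c_[p[0]+c*P[:,0]-s*P[:,1],p[1]+s*P[:,0]+c*P[:,1],P[:,2]]
def w2j(p,W):
    W=np.array(W,float).reshape(-1,3);c,s=np.cos(p[2]),np.sin(p[2]);d=W[:,:2]-p[:2]
    return np.c_[c*d[:,0]+s*d[:,1],-s*d[:,0]+c*d[:,1],W[:,2]]
def fit(n,J,px,c=None):
    c=c or camera_info(n);best=None
    r=lambda p:(proj(n,j2w(p,J),c)-px).ravel()
    g=onz(n,[np.mean(px,0)],70,c)[0]
    for a in np.arange(-3,3.2,.7):
        q=least_squares(r,[g[0],g[1],a],x_scale=[10,10,.1])
        if best is None or q.cost<best.cost:best=q
    return best
E
python3 - <<'E'
from h import *
t=lambda a:(np.array(a,float)+.5)/4-.5+[245,180]
J=[[-78,170,70],[-78,-155,70],[46,170,70],[46-0,-155,70],[-42,65,103],[-42,-65,103]]
px=t([[50,303],[765,188],[25,128],[705,92],[273,146],[559,101]])
q=fit("scene",J,px);p=q.x;print(p,q.fun.reshape(-1,2).round(1).tolist())
np.save("jig.npy",p)
k=w2j(p,onz("scene",t([[275,222],[573,172]]),[127,127]));print("knobs",k)
for i,y in enumerate((65,-65)):
    d=k[i]-[-42,y,0];print(np.hypot(*d[:2]),np.arctan2(d[1],-d[0]))
print("bar end",w2j(p,onz("scene",t([[63,143],[70,172],[72,196]]),[90,90,70])))
c=camera_info("wrist");print(np.round(c["T"],2).tolist(),read_state()["tool_rot"],c["fx"])
E
```

```text
[ 551.73690665 -261.57367987   -0.60821129] [[-1.9, -1.6], [3.6, 5.1], [1.1, -2.4], [-4.4, -11.5], [0.0, 2.4], [1.3, 5.4]]
knobs [[-112.13802146   74.2423839   127.        ]
 [-103.0168102   -49.79689442  127.        ]]
70.74435464258042 0.1310193522167127
62.882315051953086 0.2441903437485119
bar end [[ -0.75598738 154.90460304  90.        ]
 [-21.76790522 153.05825955  90.        ]
 [-14.54821718 153.49368397  70.        ]]
[[0.35, 0.88, 0.31, 150.41], [0.94, -0.33, -0.12, 636.68], [-0.0, 0.33, -0.94, 372.47], [0.0, 0.0, 0.0, 1.0]] [-3.13985867e+00  4.02331926e-05  2.77973925e+00] 334.44169644421805
```

```bash
python3 - <<'E'
from h import *
t=lambda a:(np.array(a,float)+.5)/4-.5+[245,180]
J=[[-78,170,70],[-78,-155,70],[46,170,70],[-42,65,103],[-42,-65,103],[10,97,86]]
px=t([[50,303],[765,188],[25,128],[273,146],[559,101],[182,122]])
q=fit("scene",J,px);p=q.x;print(p,q.fun.reshape(-1,2).round(1).tolist())
np.save("jig.npy",p)
k=w2j(p,onz("scene",t([[275,222],[573,172]]),[127,127]));print("knobs",k)
for i,y in enumerate((65,-65)):
    d=k[i]-[-42,y,0];print(np.hypot(*d[:2]),np.arctan2(d[1],-d[0]))
print("bar end",w2j(p,onz("scene",t([[63,143],[70,172],[72,196]]),[90,90,70])))
# tool target above bar end: position in world, jig +y dir heading, relative to now
s=read_state();print("target bar end+40:",j2w(p,[0,190,200]),s["eef_pos"],s["tool_rot"])
E
```

```text
[ 5.58995594e+02 -2.63961360e+02 -5.44547588e-01] [[0.1, -0.4], [1.3, -1.3], [-1.4, -1.0], [0.1, 1.2], [-0.3, 1.4], [0.1, -0.4]]
knobs [[-114.63318978   79.50838488  127.        ]
 [-113.42192341  -44.85990648  127.        ]]
74.06803284166541 0.19715390880630626
74.2072402888319 0.2748508091046972
bar end [[  1.65498856 152.92099067  90.        ]
 [-19.43182798 152.41518068  90.        ]
 [-12.19906393 152.39040133  70.        ]]
target bar end+40: [[ 657.42151537 -101.44262946  200.        ]] [229.8461234  607.35043885 198.06537196] [-3.13985867e+00  4.02331926e-05  2.77973925e+00]
```

>>> play_rows --deltas '[0,0,-60,0,0,0,0,-20,-20,-110,0,0,0.05,0,-62,-58,-120,0,0,0.16,0,-104,-97,-120,0,0,0.27,0,-146,-136,-120,0,0,0.38,0,-188,-175,-120,0,0,0.49,0,-230,-214,-120,0,0,0.6,0,-272,-253,-120,0,0,0.7,0,-314,-292,-120,0,0,0.81,0,-350,-325,-120,0,0,0.9,0]'

```text
clock: 1.35
eef_pos: [442.8, 177.8, 318.9]
tool_rot: [-3.141, 0.0, 1.876]
force: [0.4, 1.2, 0.5]
width: 0.1
gripper_force: 0.0
```

```bash
cat >>h.py <<'E'
from scipy.spatial.transform import Rotation as Ro
p=np.load("jig.npy")
def to(*targets,yaw=None):
    """targets in jig frame (TCP); prints shifts in tool axes from the measured pose"""
    s=read_state();R=Ro.from_euler("xyz",s["tool_rot"]);e=np.array(s["eef_pos"])
    print("clk",s["clock"],"tcp jig",w2j(p,e).round(1).tolist(),"rot",np.round(s["tool_rot"],3),"F",np.round(s["force"],1),"w",round(s["width"],1))
    if yaw is None: yaw=p[2]+np.pi/2
    print("turn",(R.inv()*Ro.from_euler("xyz",[np.pi,0,yaw])).as_rotvec().round(3))
    for t in targets: print(t,R.inv().apply(j2w(p,t)[0]-e).round(1).tolist())
E
python3 -c "
from h import *
to([50,80,260])"
```

```text
clk 1.35 tcp jig [[-328.2, 317.7, 318.9]] rot [-3.141  0.     1.876] F [0.4 1.2 0.5] w 0.1
turn [-0.     0.     0.849]
[50, 80, 260] [-441.0, 71.4, 58.9]
```

>>> play_rows --deltas '[-50,8,0,0,0,0.1,0,-100,16,0,0,0,0.2,0,-150,24,0,0,0,0.3,0,-200,32,0,0,0,0.4,0,-250,40,0,0,0,0.5,0,-300,48,10,0,0,0.6,0,-350,56,20,0,0,0.7,0,-400,65,40,0,0,0.8,0,-441,71,59,0,0,0.849,0,-441,71,59,0,0,0.849,0]'

```text
clock: 2.6
eef_pos: [642.5, -222.0, 256.8]
tool_rot: [-3.138, 0.004, 1.026]
force: [-0.8, -0.1, 0.9]
width: 0.2
gripper_force: 0.0
```

```bash
python3 -c "
from h import *
to([0,190,260])
c=camera_info('wrist');np.save('wc1.npy',c,allow_pickle=True)
cv2.imwrite('pics/w1.png',get_image('wrist')[:,:,::-1])
print(proj('wrist',j2w(p,[[-78,170,70],[-78,-155,70],[46,170,70],[46,-155,70],[-42,65,101],[-42,-65,101],[10,97,86]]),c).round().tolist())"
```

```text
clk 2.6 tcp jig [[49.7, 79.1, 256.8]] rot [-3.138  0.004  1.026] F [-0.8 -0.1  0.9] w 0.2
turn [-0.004  0.004 -0.   ]
[0, 190, 260] [110.8, -49.8, -3.4]
[[196.0, 81.0], [226.0, 338.0], [317.0, 80.0], [318.0, 338.0], [232.0, 188.0], [242.0, 295.0], [283.0, 154.0]]
```

View pics/w1.png

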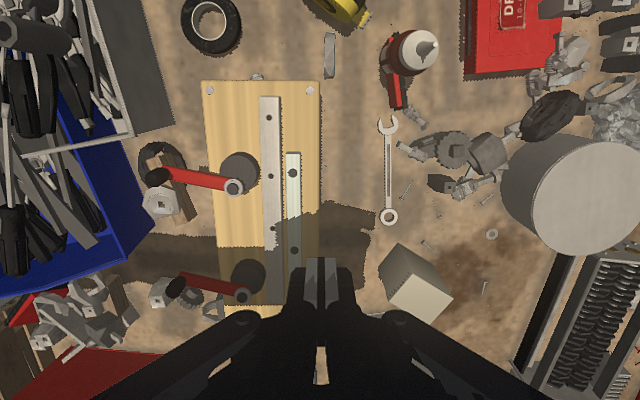

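The wrist picture shows the board's +y corners at (202,82) and (321,80), the pivots at (233,187) and (243,296), and the end of the fence at (287,153). The bar's +y end is at (261..281, 97), and the knobs are at about (156,173) and (175,287). Both ends of the push path look clear, so I'll refine the fit.

```bash
python3 - <<'E'
from h import *
import h
c=np.load("wc1.npy",allow_pickle=True).item()
J=[[-78,170,70],[46,170,70],[-42,65,103],[-42,-65,103],[10,97,86]]
px=np.array([[202,82],[321,80],[233,187],[243,296],[287,153]],float)
q=fit("wrist",J,px,c);print(q.x,q.fun.reshape(-1,2).round(1).tolist())
for P in (p,q.x):
    k=w2j(P,onz("wrist",[[156,173],[175,287]],[129,129],c));
    print("knob",k[:,:2].round(1).tolist(),[np.round((np.hypot(*(a-[-42,y])),np.arctan2((a-[-42,y])[1],-(a-[-42,y])[0])),2).tolist() for a,y in zip(k[:,:2],(65,-65))])
    print("bar",w2j(P,onz("wrist",[[261,97],[280.5,97],[263,250]],[90,90,90],c)).round(1).tolist())
E
```

```text
[ 5.61613150e+02 -2.65169028e+02 -5.54151646e-01] [[-1.6, -2.0], [0.5, 0.5], [1.6, 0.9], [0.4, -0.5], [-0.9, 1.2]]
knob [[-104.7, 88.1], [-105.1, -36.4]] [[66.8, 0.35], [69.29, 0.43]]
bar [[-8.6, 154.4, 90.0], [10.5, 154.4, 90.0], [-15.9, -11.9, 90.0]]
knob [[-108.4, 86.7], [-107.6, -37.8]] [[69.85, 0.32], [71.05, 0.39]]
bar [[-12.9, 154.0, 90.0], [6.2, 154.1, 90.0], [-18.7, -12.5, 90.0]]
```

```bash
python3 - <<'E'
import numpy as np
np.save("jig.npy",[560.8,-264.8,-0.551])
from h import *
to([-4,186,230],[-4,186,76],[-4,170,76],[-4,140,76])
E
```

```text
clk 2.65 tcp jig [[46.4, 81.6, 258.1]] rot [-3.139e+00  1.000e-03  1.029e+00] F [-0.5  0.6  0.8] w 0.3
turn [-0.003  0.001  0.009]
[-4, 186, 230] [104.9, -49.4, 28.1]
[-4, 186, 76] [105.1, -49.0, 182.1]
[-4, 170, 76] [89.1, -49.1, 182.1]
[-4, 140, 76] [59.1, -49.4, 182.2]
```

>>> play_rows --deltas '[50,-25,5,0,0,0,0,105,-49,28,0,0,0.009,0,105,-49,80,0,0,0.009,0,105,-49,130,0,0,0.009,0,105,-49,170,0,0,0.009,0,105,-49,180,0,0,0.009,0,105,-49,181,0,0,0.009,0]'

```text
clock: 3.52
eef_pos: [656.6, -102.4, 79.8]
tool_rot: [3.141, -0.001, 1.023]
force: [0.2, 0.2, 0.3]
width: -0.3
gripper_force: 0.0
```

```bash
python3 - <<'E'
from h import *
to([-4,170,76],[-4,131,76])
cv2.imwrite('pics/w2.png',get_image('wrist')[:,:,::-1])
E
```

```text
clk 3.525 tcp jig [[-3.4, 188.5, 79.8]] rot [ 3.141e+00 -1.000e-03  1.023e+00] F [0.2 0.2 0.3] w -0.3
turn [ 0.001 -0.001  0.003]
[-4, 170, 76] [-18.5, -0.6, 3.8]
[-4, 131, 76] [-57.5, -0.7, 3.8]
```

View pics/w2.png

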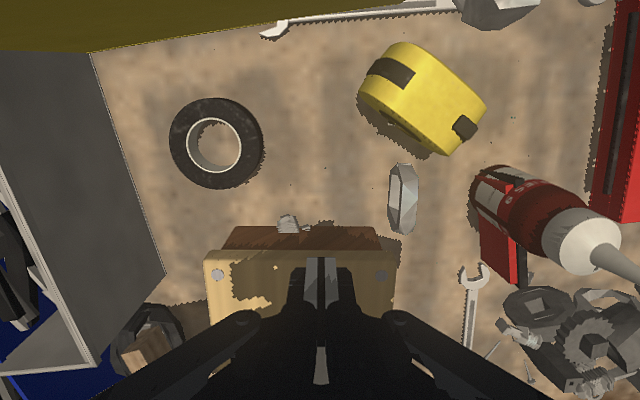

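The tool is just beyond the board's +y edge, centred on the bar and clear of the bin and bottle. Now I'll push.

>>> play_rows --deltas '[-8,-0.6,3.5,0,0,0.003,0,-16,-0.6,3.5,0,0,0.003,0,-22,-0.6,3.5,0,0,0.003,0,-27,-0.6,3.5,0,0,0.003,0,-32,-0.6,3.5,0,0,0.003,0,-37,-0.6,3.5,0,0,0.003,0,-42,-0.6,3.5,0,0,0.003,0,-46,-0.6,3.5,0,0,0.003,0,-50,-0.6,3.5,0,0,0.003,0]'

```text
clock: 4.7
eef_pos: [629.4, -145.7, 75.4]
tool_rot: [3.142, -0.0, 1.019]
force: [-0.3, 0.8, -0.0]
width: 0.4
gripper_force: 0.0
```

```bash
python3 - <<'E'
from h import *
to([-4,131,76])
E
```

```text
clk 4.7 tcp jig [[-3.9, 137.4, 75.4]] rot [ 3.142 -0.     1.019] F [-0.3  0.8 -0. ] w 0.4
turn [ 0.    -0.    -0.001]
[-4, 131, 76] [-6.4, -0.0, -0.6]
```

>>> play_rows --deltas '[-2,0,0,0,0,0,0,-4,0,0,0,0,0,0,-5,0,0,0,0,0,0,-6,0,0,0,0,0,0]'

```text
clock: 5.2
eef_pos: [626.3, -150.5, 75.4]
tool_rot: [-3.142, -0.0, 1.019]
force: [-0.7, -1.4, 0.3]
width: -0.1
gripper_force: 0.0
```

>>> play_rows --deltas '[-1,0,0,0,0,0,0,-2,0,0,0,0,0,0,-2,0,0,0,0,0,0]'

```text
clock: 5.58
eef_pos: [625.2, -152.4, 75.4]
tool_rot: [-3.142, 0.0, 1.019]
force: [-1.0, -0.3, -0.3]
width: -0.0
gripper_force: 0.0
```

>>> play_rows --deltas '[-1,0,0,0,0,0,0,-2,0,0,0,0,0,0,-2,0,0,0,0,0,0]'

```text
clock: 5.95
eef_pos: [624.1, -154.2, 75.4]
tool_rot: [3.142, 0.0, 1.019]
force: [0.3, 0.0, 0.2]
width: -0.1
gripper_force: 0.0
```

>>> play_rows --deltas '[-1,0,0,0,0,0,0,-2,0,0,0,0,0,0,-2,0,0,0,0,0,0]'

```text
clock: 6.32
eef_pos: [623.1, -155.9, 75.4]
tool_rot: [-3.142, 0.0, 1.019]
force: [0.1, -0.2, 0.4]
width: 0.2
gripper_force: 0.0
```

>>> play_rows --deltas '[-1,0,0,0,0,0,0,-2,0,0,0,0,0,0,-2,0,0,0,0,0,0]'

```text
clock: 6.7
eef_pos: [622.0, -157.6, 75.4]
tool_rot: [-3.142, 0.0, 1.019]
force: [-0.2, 0.8, 0.4]
width: 0.1
gripper_force: 0.0
```

```bash
python3 - <<'E'
from h import *
to([-4,131,76])
a=[get_image(n)[:,:,::-1] for n in("scene","side")]
f=lambda a,k:cv2.resize(a,None,fx=k,fy=k,interpolation=cv2.INTER_CUBIC)
x=f(a[0][120:270,245:445],4)[:380*2][:600];cv2.imwrite('pics/s2.png',x)
E
```

```text
clk 6.7 tcp jig [[-4.0, 123.4, 75.4]] rot [-3.142  0.     1.019] F [-0.2  0.8  0.4] w 0.1
turn [-0.     0.    -0.001]
[-4, 131, 76] [7.6, -0.0, -0.6]
```

View pics/s2.png

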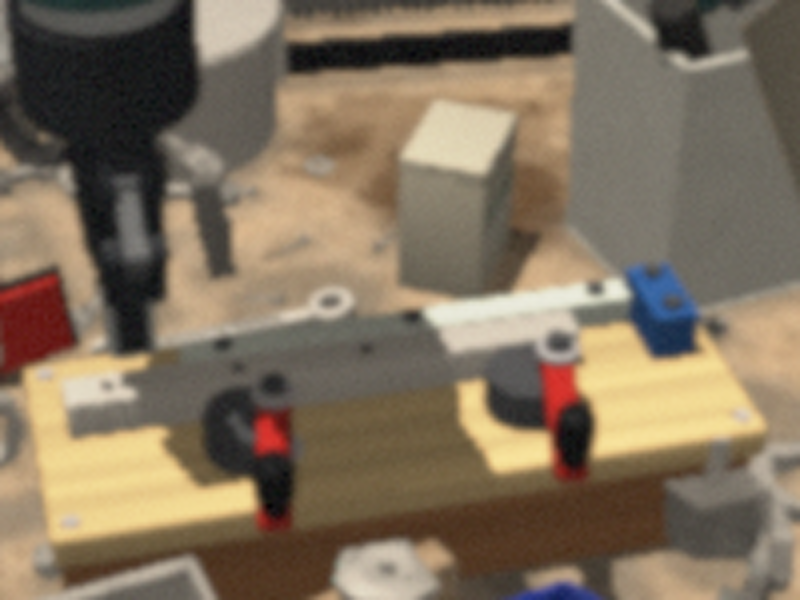

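The bar has not moved: its end is still at (65,380) in the crop, while the fingertip shows at about (130,350). I'll check where the TCP projects.

```bash
python3 - <<'E'
from h import *
t=lambda w:((proj("scene",w)-[245,120]+.5)*4-.5).round().tolist()
e=np.array(read_state()["eef_pos"])
print("tcp",t(e),"jig",t(j2w(p,[[-4,123,75],[-4,123,90],[0,153,90],[-42,65,103],[10,97,86],[46,170,70],[-78,170,70],[26,123,75]])))
g=lambda a:(np.array(a)+.5)/4-.5+[245,120]
print(w2j(p,onz("scene",g([[130,352],[130,352],[63,381],[72,411]]),[75,92,90,90])))
E
```

```text
tcp [[130.0, 402.0]] jig [[131.0, 403.0], [129.0, 377.0], [62.0, 381.0], [271.0, 387.0], [181.0, 357.0], [19.0, 360.0], [48.0, 537.0], [122.0, 363.0]]
[[ 3.34031402e+01  1.18180472e+02  7.50000000e+01]
 [ 1.15518212e+01  1.20176143e+02  9.20000000e+01]
 [ 1.25971243e-01  1.52530678e+02  9.00000000e+01]
 [-2.19097272e+01  1.51110236e+02  9.00000000e+01]]
```

```bash
python3 - <<'E'
from h import *
e=np.array(read_state()["eef_pos"])
print("wrist tcp",proj("wrist",e),"tcp+20 back",proj("wrist",e+[0,0,30]))
q=proj("side",np.r_[[e],j2w(p,[[0,153,90],[0,123,75],[10,97,86],[0,-120,96],[46,170,70]])]);print(q.round(1).tolist())
a=get_image("side")[:,:,::-1];x0,y0=np.clip(q[0].astype(int)-[80,70],0,[480,270]);print(x0,y0)
cv2.imwrite("pics/sd2.png",cv2.resize(a[y0:y0+120,x0:x0+160],None,fx=5,fy=5,interpolation=cv2.INTER_CUBIC))
E
```

```text
wrist tcp [[319.63365829 242.30848236]] tcp+20 back [[319.47117535 268.95214036]]
[[323.8, 187.9], [329.7, 179.0], [325.2, 188.3], [325.1, 187.8], [277.2, 218.0], [349.2, 186.7]]
243 117
```

View pics/sd2.png

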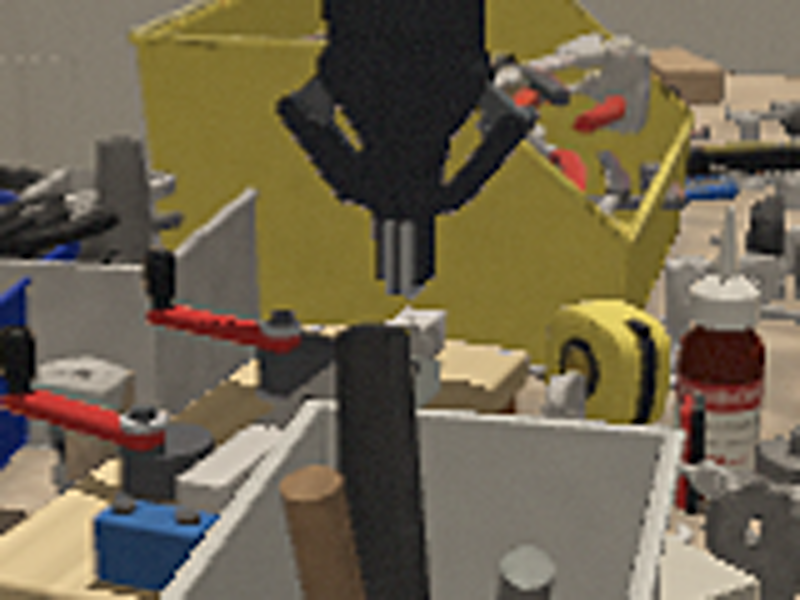

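The side view shows the fingertips hanging above the bar: tip at (324.6,176), while the reported TCP projects to (323.8,188). The scene and wrist views agree, so the physical tip is about 29 mm behind the TCP. The fingers passed over the bar without touching it. I'll back out, lower the tool to put the tip at z≈80, and push again.

>>> play_rows --deltas '[25,0,0,0,0,0,0,55,0,0,0,0,0,0,65,0,0,0,0,0,0,65,0,5,0,0,0,0,65,0,15,0,0,0,0,65,0,24,0,0,0,0,65,0,24,0,0,0,0]'

```text
clock: 7.72
eef_pos: [654.9, -102.7, 50.1]
tool_rot: [-3.139, 0.001, 1.018]
force: [-0.4, 0.3, 0.1]
width: -0.0
gripper_force: 0.0
```

>>> play_rows --deltas '[-8,0,0,0,0,0,0,-14,0,0,0,0,0,0,-19,0,0,0,0,0,0,-23,0,0,0,0,0,0,-26,0,0,0,0,0,0,-29,0,0,0,0,0,0]'

```text
clock: 8.48
eef_pos: [641.6, -126.1, 51.6]
tool_rot: [3.141, -0.001, 1.02]
force: [0.5, 2.2, 1.5]
width: 0.1
gripper_force: 1.2
```

>>> play_rows --deltas '[-4,0,0,0,0,0,0,-8,0,0,0,0,0,0,-12,0,0,0,0,0,0,-16,0,0,0,0,0,0,-20,0,0,0,0,0,0]'

```text
clock: 9.1
eef_pos: [630.4, -144.0, 51.4]
tool_rot: [3.142, -0.0, 1.019]
force: [0.6, 2.0, 2.2]
width: 0.1
gripper_force: 1.5
```

```bash
python3 - <<'E'
from h import *
to([-4,131,51])
a=get_image("scene")[:,:,::-1]
cv2.imwrite("pics/s3.png",cv2.resize(a[120:270,245:445],None,fx=4,fy=4,interpolation=cv2.INTER_CUBIC))
E
```

```text
clk 9.1 tcp jig [[-3.9, 139.4, 51.4]] rot [ 3.142 -0.     1.019] F [0.6 2.  2.2] w 0.1
turn [ 0.    -0.    -0.001]
[-4, 131, 51] [-8.4, -0.1, 0.4]
```

View pics/s3.png

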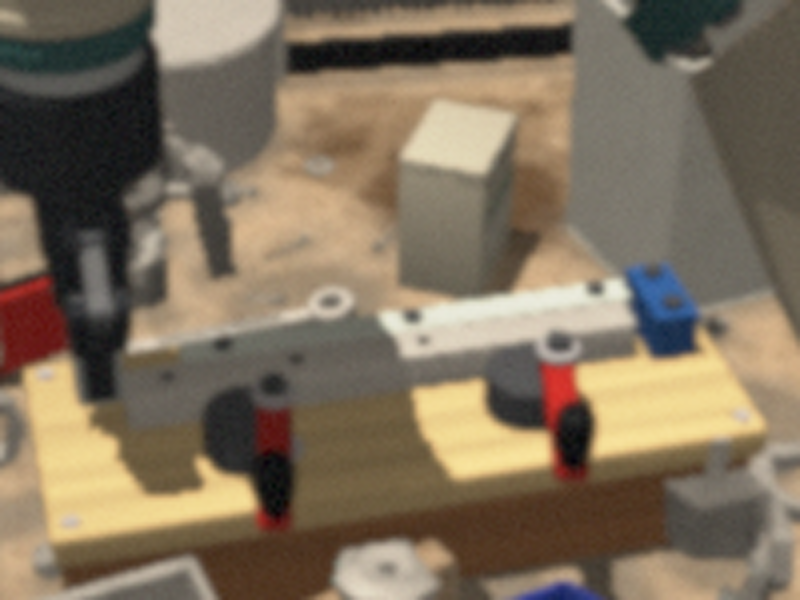

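The bar is now moving: its free end is at about (125,360) and its far end is nearly at the blue stop (635,340). I'll finish the push in small steps until the force rises.

>>> play_rows --deltas '[-2,0,0,0,0,0,0,-4,0,0,0,0,0,0,-5,0,0,0,0,0,0]'

```text
clock: 9.52
eef_pos: [627.8, -148.1, 51.4]
tool_rot: [-3.142, 0.0, 1.019]
force: [1.3, 2.4, 2.6]
width: -0.3
gripper_force: 1.4
```

>>> play_rows --deltas '[-1,0,0,0,0,0,0,-2,0,0,0,0,0,0,-3,0,0,0,0,0,0]'

```text
clock: 9.9
eef_pos: [626.9, -149.6, 51.4]
tool_rot: [3.141, -0.002, 1.019]
force: [3.1, 4.9, 1.9]
width: 0.4
gripper_force: 3.0
```

>>> play_rows --deltas '[-1,0,0,0,0,0,0,-2,0,0,0,0,0,0,-2,0,0,0,0,0,0]'

```text
clock: 10.28
eef_pos: [626.9, -149.6, 51.4]
tool_rot: [3.141, -0.004, 1.02]
force: [4.8, 7.0, 0.9]
width: -0.2
gripper_force: 3.9
```

```bash
python3 - <<'E'
from h import *
to([-4,131,51])
E
```

```text
clk 10.275 tcp jig [[-4.0, 132.8, 51.4]] rot [ 3.141 -0.004  1.02 ] F [4.8 7.  0.9] w -0.2
turn [ 0.    -0.004  0.001]
[-4, 131, 51] [-1.8, 0.0, 0.4]
```

The bar is at the stop: the force climbed to 8.5 N and the position stayed put. Next I'll check the bin clearances near the levers and work out the lever paths, keeping the tool turning with the lever.

```bash
cat >>h.py <<'E'
TIPZ=80
def lev(y0,th,back,off=0):
    """TCP in jig frame pushing the knob at lever angle th, `back` mm behind along the tangent"""
    return [-42-73*np.cos(th)-back*np.sin(th),y0+73*np.sin(th)-back*np.cos(th),TIPZ]
E
python3 - <<'E'
from h import *
c=np.load("wc1.npy",allow_pickle=True).item()
for nm,s,w in(("blue",(383,267),(122,260)),("grey",(297,262),(133,132))):
    for z in(60,100,140,180,220): print(nm,z,w2j(p,onz("scene",[s],z))[0,:2].round(),w2j(p,onz("wrist",[w],z,c))[0,:2].round())
to([-4,145,51],[-4,145,200],[-90,42,200],lev(65,.0,34),lev(65,.2,21))
print(np.round(read_state()["qpos"],2))
E
```

```text
blue 60 [-147.  -32.] [-206.  -45.]
blue 100 [-184.  -16.] [-178.  -22.]
blue 140 [-221.   -1.] [-151.    0.]
blue 180 [-258.   15.] [-124.   23.]
blue 220 [-295.   30.] [-96.  45.]
grey 60 [-103.  105.] [-162.  116.]
grey 100 [-143.  111.] [-139.  122.]
grey 140 [-183.  116.] [-117.  127.]
grey 180 [-223.  122.] [-94. 132.]
grey 220 [-264.  127.] [-71. 137.]
clk 10.275 tcp jig [[-4.0, 132.8, 51.4]] rot [ 3.141 -0.004  1.02 ] F [4.8 7.  0.9] w -0.2
turn [ 0.    -0.004  0.001]
[-4, 145, 51] [12.2, 0.0, 0.5]
[-4, 145, 200] [12.8, 0.1, -148.5]
[-90, 42, 200] [-90.2, -86.0, -148.9]
[np.float64(-115.0), np.float64(31.0), 80] [-101.6, -111.0, -29.0]
[np.float64(-117.71691612910693), np.float64(58.9214630133734), 80] [-73.7, -113.7, -28.9]
[-0.09  0.85  0.49  1.66 -0.54  0.76  0.11]
```

>>> play_rows --deltas '[12,0,0,0,0,0,0,12,0,-45,0,0,0,0,5,-15,-80,0,0,0,0,-40,-50,-85,0,0,0,0,-75,-90,-85,0,0,0,0,-102,-111,-80,0,0,0,0,-102,-111,-45,0,0,0,0,-102,-111,-29,0,0,0,0,-102,-111,-29,0,0,0,0]'

```text
clock: 11.4
eef_pos: [476.4, -180.9, 79.3]
tool_rot: [-3.139, 0.001, 1.019]
force: [-0.5, -0.2, 0.7]
width: 0.4
gripper_force: 0.0
```

```bash
python3 - <<'E'
from h import *
for th in (.1,.25,.4,.55,.7,.85,1.0,1.15): to(lev(65,th,21))if th==.1 else print(th,(Ro.from_euler("xyz",read_state()["tool_rot"]).inv().apply(j2w(p,lev(65,th,21))[0]-read_state()["eef_pos"])).round(1).tolist())
cv2.imwrite("pics/w3.png",get_image("wrist")[:,:,::-1])
E
```

```text
clk 11.4 tcp jig [[-115.8, 27.3, 79.3]] rot [-3.139e+00  1.000e-03  1.019e+00] F [-0.5 -0.2  0.7] w 0.4
turn [-0.003  0.001 -0.001]
[np.float64(-116.73180581487928), np.float64(51.39275194437991), 80] [24.1, -0.9, -0.7]
0.25 [35.5, -2.1, -0.7]
0.4 [46.8, -1.6, -0.8]
0.55 [58.0, 0.6, -0.8]
0.7 [68.7, 4.4, -0.8]
0.85 [78.7, 9.8, -0.8]
1.0 [87.8, 16.6, -0.9]
1.15 [95.8, 24.7, -0.9]
```

View pics/w3.png

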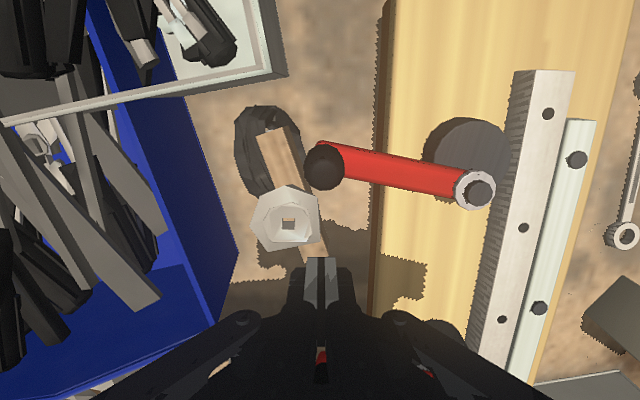

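The view shows the left knob at (323,167), directly ahead of the shut fingers at (322,260), with the bins clear. I'll sweep the lever, turning the tool with it.

>>> play_rows --deltas '[12,-0.5,-0.7,0,0,0.05,0,24,-1,-0.7,0,0,0.1,0,35.5,-2,-0.7,0,0,0.25,0,47,-1.6,-0.8,0,0,0.4,0,58,0.6,-0.8,0,0,0.55,0,68.7,4.4,-0.8,0,0,0.7,0,78.7,9.8,-0.8,0,0,0.85,0,87.8,16.6,-0.9,0,0,1.0,0]'

```text
clock: 12.45
eef_pos: [537.6, -115.2, 82.2]
tool_rot: [3.141, 0.0, 0.015]
force: [-2.8, -2.0, -1.0]
width: -0.1
gripper_force: 1.1
```

```bash
cat >>h.py <<'E'
def plan(y0,ths,back):
    s=read_state();R=Ro.from_euler("xyz",s["tool_rot"])
    print("clk",s["clock"],"jig",w2j(p,s["eef_pos"]).round(1).tolist(),"F jig",np.round(w2j([0,0,p[2]],s["force"]),1).tolist())
    for th in ths: print(th,R.inv().apply(j2w(p,lev(y0,th,back))[0]-s["eef_pos"]).round(1).tolist(),(R.inv()*Ro.from_euler("xyz",[np.pi,0,p[2]+np.pi/2-th])).as_rotvec().round(3).tolist())
E
python3 - <<'E'
from h import *
plan(65,[1.1,1.2,1.3,1.4,1.5,1.6,1.65],21)
E
```

```text
clk 12.45 jig [[-98.1, 115.3, 82.2]] F jig [[-1.3, -3.2, -1.0]]
1.1 [6.4, -2.1, 2.2] [0.001, 0.0, 0.095]
1.2 [13.9, -3.1, 2.2] [0.001, 0.0, 0.195]
1.3 [21.5, -3.4, 2.2] [0.001, 0.0, 0.295]
1.4 [29.1, -2.9, 2.2] [0.001, 0.0, 0.395]
1.5 [36.6, -1.6, 2.2] [0.001, -0.0, 0.495]
1.6 [43.9, 0.3, 2.2] [0.001, -0.0, 0.595]
1.65 [47.5, 1.6, 2.2] [0.001, -0.0, 0.645]
```

>>> play_rows --deltas '[6.4,-2.1,2,0,0,0.1,0,14,-3.1,2,0,0,0.2,0,21.5,-3.4,2,0,0,0.3,0,29,-2.9,2,0,0,0.4,0,36.6,-1.6,2,0,0,0.5,0,42,0,2,0,0,0.58,0,42,0,2,0,0,0.58,0]'

```text
clock: 13.32
eef_pos: [572.3, -109.8, 79.1]
tool_rot: [-3.141, 0.016, -0.56]
force: [-15.0, 7.8, 10.4]
width: 0.0
gripper_force: 8.8
```

```bash
python3 - <<'E'
from h import *
plan(65,[1.5,1.6,1.65],21)
E
```

```text
clk 13.325 jig [[-71.3, 138.1, 79.1]] F jig [[-16.8, -1.2, 10.4]]
1.5 [3.2, 1.8, -1.0] [-0.001, 0.016, -0.08]
1.6 [10.5, -0.5, -1.1] [-0.0, 0.016, 0.02]
1.65 [14.1, -1.4, -1.2] [0.0, 0.016, 0.07]
```

>>> play_rows --deltas '[0,0,-3,0,0,0,0,3,0,-3,0,0,0,0,6,0,-3,0,0,0,0,6,0,-3,0,0,0,0]'

```text
clock: 13.82
eef_pos: [574.5, -110.3, 80.2]
tool_rot: [-3.14, 0.024, -0.559]
force: [-19.0, 9.6, 5.0]
width: -0.1
gripper_force: 10.7
```

```bash
cat >>h.py <<'E'
def red(n="scene",box=None,z=101,c=None):
    im=get_image(n).astype(int);c=c or camera_info(n);m=(im[...,0]>90)&(im[...,0]>2.2*im[...,1])&(im[...,0]>2.2*im[...,2])
    v,u=np.nonzero(m);W=w2j(p,onz(n,np.c_[u,v],z,c))
    for y0,nm in((65,"left"),(-65,"right")):
        d=W[:,:2]-[-42,y0];r=np.hypot(*d.T);k=(r>20)&(r<62)
        if k.sum()>5: print(n,nm,k.sum(),"angle",np.round(np.median(np.arctan2(d[k,1],-d[k,0])),3))
E
python3 - <<'E'
from h import *
plan(65,[1.6],21);red();red("side");red("wrist")
E
```

```text
clk 13.825 jig [[-69.2, 138.8, 80.2]] F jig [[-21.3, -1.7, 5.0]]
1.6 [8.3, 0.1, 0.0] [-0.001, 0.024, 0.021]
scene left 108 angle 1.213
side left 28 angle 1.573
side right 88 angle 0.086
wrist right 182 angle 0.444
```

>>> play_rows --deltas '[5,0,0,0,0,0,0,10,0,0,0,0,0,0,10,0,0,0,0,0,0]'

```text
clock: 14.35
eef_pos: [582.7, -114.2, 80.2]
tool_rot: [-3.139, 0.026, -0.559]
force: [-20.4, 11.6, 7.0]
width: -0.2
gripper_force: 11.9
```

```bash
python3 - <<'E'
from h import *
plan(65,[1.6],21)
for n in("scene","side"):
    im=get_image(n).astype(int);c=camera_info(n)
    m=((im[...,0]>90)&(im[...,0]>2.2*im[...,1])&(im[...,0]>2.2*im[...,2])).astype(np.uint8)
    k,l,st,ce=cv2.connectedComponentsWithStats(m)
    for i in range(1,k):
        W=w2j(p,onz(n,[ce[i]],101,c))[0]
        if st[i,4]>10 and abs(W[0]+60)<90 and abs(W[1])<180:print(n,st[i].tolist(),ce[i].round(1).tolist(),W[:2].round(0))
    print(proj(n,j2w(p,[[-42,65,101],[-42,138,101],[-42+73*.17,65+73*.985,101],[-42-73*.17,65+72,101]]),c).round(1).tolist())
E
```

```text
clk 14.35 jig [[-60.2, 139.8, 80.2]] F jig [[-23.5, -0.8, 7.0]]
1.6 [-0.7, 1.2, 0.2] [-0.003, 0.026, 0.022]
scene [246, 207, 5, 6, 19] [247.4, 209.7] [  6. 174.]
scene [278, 220, 34, 8, 125] [294.1, 223.9] [-52.  99.]
[[312.4, 217.4], [271.0, 223.6], [270.7, 219.1], [272.6, 228.1]]
side [297, 175, 19, 12, 59] [306.4, 180.5] [-35.  90.]
side [244, 195, 32, 12, 144] [258.5, 200.1] [-73. -65.]
[[299.2, 183.2], [311.7, 174.5], [316.2, 175.2], [307.0, 174.1]]
```

>>> play_rows --deltas '[2,0,0,0,0,0,0,4,0,0,0,0,0,0,4,0,0,0,0,0,0]'

```text
clock: 14.82
eef_pos: [582.7, -114.1, 80.1]
tool_rot: [-3.138, 0.034, -0.558]
force: [-27.8, 17.2, 13.8]
width: 0.0
gripper_force: 16.3
```

```bash
python3 - <<'E'
from h import *
plan(65,[1.6],21)
E
```

```text
clk 14.825 jig [[-60.2, 139.9, 80.1]] F jig [[-32.7, 0.1, 13.8]]
1.6 [-0.6, 1.3, 0.1] [-0.004, 0.034, 0.022]
```

The left lever is at its end of travel: the force jumped with no further motion, at the predicted θ=1.6 position. Now for the right lever.

>>> play_rows --deltas '[-8,0,0,0,0,0,0,-20,0,0,0,0,0,0,-20,0,-45,0,0,0,0,-20,0,-90,0,0,0,0]'

```text
clock: 15.32
eef_pos: [580.1, -114.3, 174.3]
tool_rot: [3.141, -0.002, -0.561]
force: [0.9, -0.1, 0.4]
width: 0.2
gripper_force: 0.0
```

```bash
python3 - <<'E'
from h import *
to([-115,-102,170],[-115,-102,80])
E
```

```text
clk 15.325 tcp jig [[-62.3, 138.3, 174.3]] rot [ 3.141e+00 -2.000e-03 -5.610e-01] F [ 0.9 -0.1  0.4] w 0.2
turn [ 2.00e-03 -1.00e-03 -1.58e+00]
[-115, -102, 170] [-50.3, 240.8, 4.3]
[-115, -102, 80] [-50.5, 240.7, 94.3]
```

>>> play_rows --deltas '[-10,25,0,0,0,-0.16,0,-20,50,0,0,0,-0.32,0,-30,75,0,0,0,-0.48,0,-40,100,0,0,0,-0.64,0,-50,125,0,0,0,-0.8,0,-50,150,0,0,0,-0.96,0,-50,175,0,0,0,-1.12,0,-50,200,0,0,0,-1.28,0,-50,225,0,0,0,-1.44,0,-50,241,4,0,0,-1.58,0]'

```text
clock: 16.58
eef_pos: [409.0, -294.0, 169.7]
tool_rot: [3.138, 0.001, 1.022]
force: [0.8, -0.3, 0.1]
width: -0.1
gripper_force: 0.0
```

```bash
python3 - <<'E'
from h import *
to([-115,-102,170],[-115,-102,80]);print(np.round(read_state()["qpos"],2).tolist())
E
```

```text
clk 16.575 tcp jig [[-114.0, -104.4, 169.7]] rot [3.138e+00 1.000e-03 1.022e+00] F [ 0.8 -0.3  0.1] w -0.1
turn [0.004 0.001 0.002]
[-115, -102, 170] [2.4, -1.0, -0.3]
[-115, -102, 80] [2.5, -1.4, 89.7]
[0.16, 0.52, 0.59, 1.97, -0.41, 0.77, 0.45]
```

>>> play_rows --deltas '[0,-1,30,0,0,0,0,0,-1,60,0,0,0,0,0,-1,80,0,0,0,0,0,-1,88,0,0,0,0,0,-1,88,0,0,0,0]'

```text
clock: 17.2
eef_pos: [408.3, -291.6, 80.7]
tool_rot: [3.141, 0.0, 1.019]
force: [-0.3, 0.3, -0.1]
width: -0.1
gripper_force: 0.0
```

```bash
python3 - <<'E'
from h import *
plan(-65,[0,.1,.25,.4,.55,.7,.85,1.0],21)
E
```

```text
clk 17.2 jig [[-115.9, -102.7, 80.7]] F jig [[-0.4, 0.1, -0.1]]
0 [16.7, 0.9, 0.7] [0.001, 0.0, -0.001]
0.1 [24.0, -0.9, 0.7] [0.001, 0.0, 0.099]
0.25 [35.4, -2.1, 0.7] [0.001, 0.0, 0.249]
0.4 [46.7, -1.6, 0.7] [0.001, 0.0, 0.399]
0.55 [57.9, 0.6, 0.7] [0.001, 0.0, 0.549]
0.7 [68.6, 4.4, 0.7] [0.001, 0.0, 0.699]
0.85 [78.6, 9.8, 0.7] [0.001, 0.0, 0.849]
1.0 [87.8, 16.7, 0.7] [0.001, -0.0, 0.999]
```

>>> play_rows --deltas '[12,-0.5,0,0,0,0.05,0,24,-1,0,0,0,0.1,0,35.5,-2,0,0,0,0.25,0,47,-1.6,0,0,0,0.4,0,58,0.6,0,0,0,0.55,0,68.7,4.4,0,0,0,0.7,0,78.7,9.8,0,0,0,0.85,0,87.8,16.6,0,0,0,1.0,0]'

```text
clock: 18.2
eef_pos: [468.6, -225.2, 81.6]
tool_rot: [3.141, -0.001, 0.014]
force: [-2.8, -0.8, 0.9]
width: 0.1
gripper_force: 0.9
```

```bash
python3 - <<'E'
from h import *
plan(-65,[1.1,1.2,1.3,1.4,1.5,1.6],21)
E
```

```text
clk 18.2 jig [[-99.3, -14.5, 81.6]] F jig [[-2.0, -2.2, 0.9]]
1.1 [7.3, -1.3, 1.6] [0.001, -0.001, 0.094]
1.2 [14.8, -2.3, 1.6] [0.001, -0.001, 0.194]
1.3 [22.4, -2.6, 1.6] [0.001, -0.001, 0.294]
1.4 [30.0, -2.1, 1.6] [0.0, -0.001, 0.394]
1.5 [37.5, -0.9, 1.6] [0.0, -0.001, 0.494]
1.6 [44.8, 1.1, 1.6] [0.0, -0.001, 0.594]
```

>>> play_rows --deltas '[7,-1.5,0.5,0,0,0.1,0,15,-2.3,0,0,0,0.2,0,22,-2.6,0,0,0,0.3,0,30,-2.1,-0.5,0,0,0.4,0,37.5,-0.9,-1,0,0,0.5,0,44,1,-1,0,0,0.58,0,48,2.5,-1,0,0,0.58,0,48,2.5,-1,0,0,0.58,0]'

```text
clock: 19.2
eef_pos: [513.2, -225.2, 81.4]
tool_rot: [3.141, 0.006, -0.561]
force: [-6.6, 2.8, -1.2]
width: -0.3
gripper_force: 3.2
```

```bash
python3 - <<'E'
from h import *
plan(-65,[1.6],21)
E
```

```text
clk 19.2 jig [[-61.3, 8.9, 81.4]] F jig [[-7.1, -1.1, -1.2]]
1.6 [0.5, 0.3, 1.4] [0.0, 0.006, 0.019]
```

Nearly there; I'll press until the end stop shows as a force jump.

>>> play_rows --deltas '[3,0,0,0,0,0,0,6,0,0,0,0,0,0,9,0,0,0,0,0,0,9,0,0,0,0,0,0]'

```text
clock: 19.7
eef_pos: [514.3, -225.4, 81.0]
tool_rot: [-3.138, 0.021, -0.562]
force: [-21.2, 11.4, 14.3]
width: 0.1
gripper_force: 11.9
```

```bash
python3 - <<'E'
from h import *
plan(-65,[1.6],21)
E
```

```text
clk 19.7 jig [[-60.3, 9.2, 81.0]] F jig [[-24.1, -1.4, 14.3]]
1.6 [-0.5, 0.6, 1.0] [-0.003, 0.021, 0.019]
```

>>> play_rows --deltas '[-10,0,0,0,0,0,0,-22,0,0,0,0,0,0,-22,0,-50,0,0,0,0,-22,0,-100,0,0,0,0,-22,0,-150,0,0,0,0,-22,0,-180,0,0,0,0,-22,0,-180,0,0,0,0]'

```text
clock: 20.58
eef_pos: [506.8, -220.7, 264.2]
tool_rot: [-3.14, -0.006, -0.56]
force: [0.3, 0.6, 0.4]
width: -0.1
gripper_force: 0.0
```

```bash
python3 - <<'E'
from h import *
to()
c=camera_info("wrist");im=get_image("wrist");a=get_image("scene")
cv2.imwrite("pics/fin.png",np.vstack([im,cv2.resize(a[180:275,230:460],(640,190*264//264))])[:,:,::-1][:600])
print(proj("wrist",j2w(p,[[-42,65,101],[-42,138,101],[-42,-65,101],[-42,8,101],[-10,120,90],[10,120,90],[-10,-120,90],[10,-120,96]]),c).round().tolist())
E
```

```text
clk 20.575 tcp jig [[-69.1, 9.3, 264.2]] rot [-3.14  -0.006 -0.56 ] F [0.3 0.6 0.4] w -0.1
turn [ 0.004 -0.006 -1.58 ]
[[265.0, 151.0], [193.0, 152.0], [393.0, 150.0], [321.0, 150.0], [211.0, 118.0], [209.0, 98.0], [446.0, 116.0], [450.0, 96.0]]
```

View pics/fin.png

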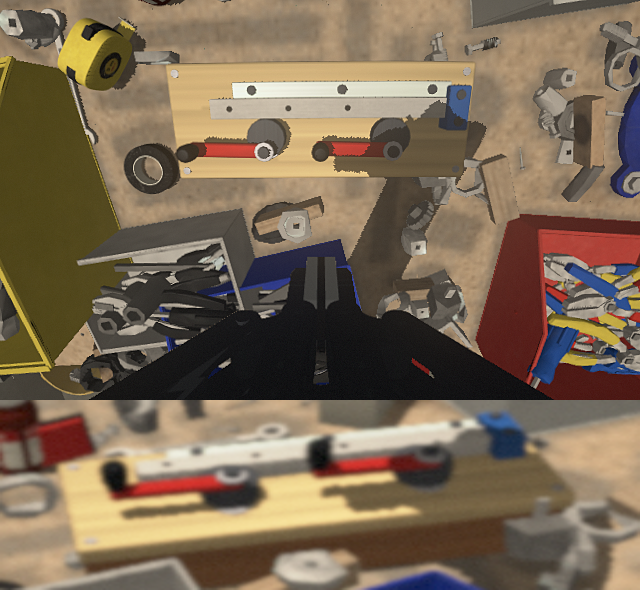

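The final view shows both arms lying along the bar, with knobs at (184,153) and (320,152). The bar is flat against the fence, its free end at px 210 (211 expected) and its other end against the blue stop. I'll hand in.

```bash
python3 -c "
from cell import *
print(finish_job())"
```

```text
the job is handed in; nothing more can be done
None
```

I handed the job in at about 20.6 s: the bar is at the blue stop, flat against the fence, with both cam levers turned to their end of travel. My first push passed about 14 mm above the bar without touching it, because the fingertips sit about 29 mm short of the reported tool point; I lowered the tool and pushed again before starting on the levers.

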